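Start the extraction and bring the carving grinder to the trunk

TASK

Start the dust extractor: twist the red spring-return knob clockwise to its stop, then let go so that it springs back. Then draw the carving grinder out of its holster, turn it level and finish while still holding it there, raised and still, with its burr pointing at the bare pale band of the tree's trunk, at that band's height and about 10 cm short of it. Do not touch the tree, and leave the other things on the bench where they are.

Things in the scene. Friction and masses are not known exactly. Their poses are not given: they have to be found in the camera images.
- knob (a joint): Turning angle in rad of the red start knob: 0 at rest, grows as it is turned clockwise seen from above, stop at 0.9. A spring (0.04 N m at rest, 0.13 N m at the stop) turns it back to 0 when it is let go.
- knob_grip (a point): Point on the knob's upright axis at the height to grip, 80 mm above the table. The knob is a red bar 46 mm long, 14 mm wide, 24 mm tall (bottom 66, top 90 mm above the table) on a black disc 48 mm across, with a white mark near one end. The point's x axis runs along the bar and turns with it; z is up.
- switchbox: Fixed grey switch box of the dust extractor, 120 x 100 x 58 mm high; the knob sits on the middle of its top, its bar along the box's x axis (the 120 mm side) when at rest. Origin: centre of the underside.
- grinder: Grinder, 0.35 kg. Origin on its axis in the rubber grip, near the centre of mass; x axis towards the burr. Black battery 36 mm across (x -65 to -25 mm), black grip 32 across (-25 to 30), orange ring, teal front 32 across (to 75), thin nose, brass ball burr 14 across (tip at 148). Starts burr down, axis 50 deg from level, x > 35 mm in the holster: pull back along its axis 120 mm to clear the burr.
- burr (a point): Centre of the burr, 141 mm along the grinder's x axis from its origin.
- aim (a point): Imaginary point fixed to the grinder, on its axis 265 mm ahead of its origin (about 117 mm ahead of the burr's tip).
- stand: Fixed steel stand: base 100 (x) x 150 (y) x 12 mm, y from -115 to +35 mm. On a post, a square holster, 36 mm inside, 42 outside, 40 deep, tilted 50 degrees from level; its mouth looks up and to the stand's +y, the burr points down to -y. Origin on the underside, straight below the seated grinder's origin. Holster top about 135 mm high.
- stand_seat (a point): Where the grinder's origin lies when seated in the stand, 146 mm above the table.
- tree: Fixed potted tree: white pot 200 x 150 x 70 mm, trunk about 45 mm thick standing upright in its middle, small green foliage pads from 250 to 340 mm above the table, within 105 mm of the trunk's axis. Origin: centre of the pot's underside.
- scar (a point): Centre of the bare pale band of the trunk (44 mm across, 50 mm tall), on the trunk's axis, 200 mm above the table.
- spray: Green bottle with white cap, 68 mm across, 150 mm tall, standing. Bystander; origin under its centre.
- paste: Terracotta-coloured jar with black lid, 60 mm across, 60 mm tall, standing. Bystander; origin under its centre.
- cup: White paper-coloured cup, 72 mm across, 90 mm tall, standing. Bystander; origin under its centre.
- brush: Brush lying on the table beside the drawer cabinet, lower than 40 mm. Bystander.
- offcut: Pale wood offcut with a branch stub, 100 x 50 x 65 mm. Bystander; origin under its centre.
- driver: Screwdriver lying on the table, lower than 40 mm. Bystander.

How it is judged:
On the way, in this order (a step that is already met when the one before it is completed fails the run):
1. the knob is turned clockwise to its stop (value of joint knob above 0.82 rad), for 0.1 s.
2. the knob is let go and has sprung back (value of joint knob below 0.1 rad and contact force between the fingers and switchbox below 0.2 N), for 0.2 s.
3. the grinder is held clear of its stand (distance between grinder and stand_seat above 0.11 m and contact force between grinder and stand below 0.1 N and contact force between the fingers and grinder above 1 N), for 0.2 s.
At the end, for the whole second after the job is handed in: Held by the fingers alone, touching nothing else: axis within 12 degrees of level, origin and burr centre over 150 mm up, the point 117 mm ahead of the burr tip within 55 mm of the pale band's centre (gap about 4 to 15 cm), over 110 mm from its seat, at rest; knob below 0.1 rad (all of step 3 and contact force between grinder and tree below 0.1 N and contact force between grinder and switchbox below 0.1 N and contact force between grinder and spray below 0.1 N and contact force between grinder and paste below 0.1 N and contact force between grinder and cup below 0.1 N and contact force between grinder and brush below 0.1 N and contact force between grinder and offcut below 0.1 N and contact force between grinder and driver below 0.1 N and angle between grinder's own x axis and vertical between 1.36 and 1.78 rad and height (world z) of each of grinder, burr above 0.15 m and distance between aim and scar below 0.055 m and linear speed of grinder below 0.04 m/s and angular speed of grinder below 0.3 rad/s and value of joint knob below 0.1 rad); the arm keeps its last pose, push and grip.
It fails at once if the tree is touched (contact force between any of grinder, the arm, the fingers and tree above 1 N).
It fails at once if another thing on the bench is moved by over 30 mm (distance of any of spray, paste, cup, brush, offcut, driver from where it was at the start of the episode above 0.03 m).
It also fails if it takes over 64 s, if anything falls off the work surface, if the arm or the gripper's body presses on something with over 40 N, if the wrist force passes 120 N, or if a joint passes its speed limit or range.

ROBOT

A 6-joint arm with a two-finger parallel gripper is mounted at the origin on the work surface. World frame = base frame: x ahead of the robot, y to its left, z up, the work surface at z = 0. Lengths are in m, angles in rad, forces in N, time in s.
With the tool pointing down it reaches from about 0.225 to 0.875 m from the base axis. Payload 3.4 kg.
Tool frame: the origin (TCP) lies on the centre line of the jaws, within the pads' length; the fingertips stand 17 mm ahead of it and the grasp point (between the pads) lies 2 mm behind it (nose_length is the distance from the TCP to the fingertips, in m); z points along the fingers, y is the line along which they close (so a half turn about z gives the same grasp; the last joint's range is limited). The gripper opens to 85 mm and grips with 20 to 120 N. Pads are 22 mm wide; open, the fingers measure 114 mm over their backs; the gripper's body (76 mm by 85 mm) begins 54 mm behind the grasp point. The pads swing forward as they close: fully open they stand 13 mm farther back than shut.
Start: joints at [1.184, 0.276, 1.505, -0, 1.361, -0.121], TCP at [0.151, 0.555, 0.248] pointing down, gripper open.
Joint ranges: [-2.89, 2.89], [-0.75, 2.08], [0.22, 2.7], [-1.18, 4.32], [0.11, 2.71], [-2.7, 2.7]. Speed limits (rad/s): [2.57, 2.57, 3.14, 3.14, 3.14, 3.14].

INTERFACE

Orientations are given as a unit quaternion [w, x, y, z].
In Python, from rig import get_state, get_image, sign_off, find_in, place_of, nose_length gives the robot as it stands.
- The arm moves only by the tool apply_moves, never from a script. Its argument "deltas" is one flat list of numbers, 5 for each row, row after row: the finger opening in mm, from 0 to 85.4, then the shift along the tool's x, y, z in mm, then the turn about the tool's z in degrees. A call has 1 to 12 rows; each row is the pose to reach, as a shift and turn from the pose commanded when the call began, along the tool's axes at that moment; what a row does not reach only later rows make up. A row lasts 1/12 s, in which the tool goes at most 41.7 mm and 7.16 degrees, less where a joint would pass 70% of its speed; a pose out of reach is approached as far as the arm can. A call with a gripper value outside its range is refused whole. The fingers move at their own pace and stop on an object; "squeeze" is the grip in N (left out, the last holds). Time passes only in rows, so rows that repeat a pose let the fingers close. It gives the time, the measured TCP pose, the force, the opening and the grip force at its end, in the units of the state.
- get_state(): the state, without advancing time (a new reading comes with each control period).
- get_image(name): name is "scene" or "top" or "wrist"; returns a dict with "frame" (480x640x3 uint8, red, green, blue), "K" (3x3 intrinsics, pixels), "position" and "orientation" of the camera in the world. Camera axes: x right, y down, z forward; pixel columns grow to the right and rows downward; lengths in m; the calibration is good to about 2 mm. A picture is of the moment at which its call begins. There is no depth.
- sign_off(): hands the job in; it is judged then, once.
Trained networks look in a picture, given as the dict that the camera call returned (one of the last four; its "shot" number tells which), for a name from the list of things; names that differ only in an ending like _2 or _b are one class to them, and where a whole thing is asked for, a point or a joint stands for the part that bears it (a point fixed in the world has none). Each returns a list of dicts, best first, with "score" (0 to 1); they miss things now and then, are a little off and sometimes report something else, mostly with a low value. They report only what shows in the picture. A call takes as long as a camera call.
- find_in(query, picture): "point" ([column, row] in pixels, amid what is visible of it).
- place_of(query, picture): "point" ([column, row] in pixels: a listed point, or the origin of a listed thing).
The state is a dict: "clock": time; "qpos": joint angles; "qd": joint speeds; "effort": joint torques, N m; "position": TCP position; "ee_rot": TCP orientation; "contact_force": force on the tool from outside, world axes, zero at the start; "moment": the same for the moment, N m; "width": finger opening in m; "gripper_force": force on a finger pad.
Only numpy, scipy, OpenCV 4.12 (cv2) and the standard library are available. Lean on these libraries where they do the work, as an engineer would, in place of code of your own. Each camera call takes 0.05 s, during which the arm holds its last target. There are 200 camera calls.

## Working session

There is one attempt and no reset: what is moved stays moved. The work goes in short steps, Python scripts to look and compute and a tool call to move; the robot and the scene stay as the last step left them, time stands still between calls to the robot, and variables do not carry over. Pictures are saved under pics/ and viewed, at most 10 in all, crops included, and the job is handed in when it is done.

Besides the shell and the picture viewer there is one more tool, called after "Request:" as name(argument=value, ...) on one line, values as JSON. apply_moves: Moves the arm, as the interface text tells. Its arguments: {"type":"object","properties":{"deltas":{"type":"array"},"squeeze":{"type":"number"}},"required":["deltas"]}

```bash
mkdir -p pics; ls
cat > h.py <<'E'
import numpy as np, cv2
from rig import *
from scipy.spatial.transform import Rotation as R
def rot(q): return R.from_quat([q[1],q[2],q[3],q[0]]).as_matrix()
def save(p,n): cv2.imwrite('pics/'+n,p['frame'][:,:,::-1])
def ray(p,uv):
    d=rot(p['orientation'])@np.linalg.solve(p['K'],[uv[0],uv[1],1.]); return np.array(p['position']),d/np.linalg.norm(d)
def atz(p,uv,z):
    o,d=ray(p,uv); return o+d*(z-o[2])/d[2]
def tri(l):
    A=np.zeros((3,3));b=np.zeros(3)
    for p,uv in l:
        o,d=ray(p,uv);M=np.eye(3)-np.outer(d,d);A+=M;b+=M@o
    x=np.linalg.solve(A,b)
    return x,[np.linalg.norm(np.cross(x-ray(p,uv)[0],ray(p,uv)[1])) for p,uv in l]
def proj(p,X):
    c=rot(p['orientation']).T@(np.array(X)-p['position']);c=p['K']@c;return c[:2]/c[2]
E
python3 - <<'E'
from h import *
np.set_printoptions(precision=3,suppress=True)
s=get_state();print(s)
P={n:get_image(n) for n in ('scene','top','wrist')}
for n in P: save(P[n],n+'0.png');print(n,P[n]['position'],rot(P[n]['orientation']).round(2).tolist(),P[n]['K'][0])
for q in ['knob_grip','switchbox','grinder','burr','stand','stand_seat','tree','scar','spray','paste','cup','brush','offcut','driver']:
    l=[]
    for n in P:
        r=place_of(q,P[n])
        if r: print(q,n,np.round(r[0]['point'],1),round(r[0]['score'],2)); 
        if r and n!='wrist': l.append((P[n],r[0]['point']))
    if len(l)==2: print('   ',*tri(l))
E
```

```text
pics
{'clock': 0.0, 'qpos': array([ 1.184,  0.277,  1.506, -0.   ,  1.361, -0.121]), 'qd': array([-0.001,  0.001,  0.001, -0.001,  0.   ,  0.   ]), 'effort': array([ -0.002, -41.675, -24.58 ,  -0.   ,   0.011,   0.   ]), 'position': array([0.151, 0.554, 0.247]), 'ee_rot': array([-0.   ,  0.133,  0.991, -0.001]), 'contact_force': array([1.361, 0.471, 0.005]), 'moment': array([ 0.011,  0.002, -0.029]), 'gripper_force': 0.0, 'width': 0.08527946118823082}
scene [0.907 0.648 1.075] [[-0.89, 0.38, -0.26], [0.46, 0.73, -0.51], [-0.0, -0.57, -0.82]] [568.772   0.    307.564]
top [0.476 0.063 1.062] [[-0.02, -0.99, 0.12], [-1.0, 0.01, -0.02], [0.02, -0.12, -0.99]] [477.819   0.    318.248]
wrist [0.079 0.574 0.372] [[0.26, 0.92, 0.28], [0.97, -0.25, -0.08], [-0.0, 0.29, -0.96]] [417.774   0.    311.529]
knob_grip scene [338.1 206.6] 0.59
knob_grip top [357.7 296.4] 0.6
    [ 0.481 -0.038  0.069] [np.float64(0.0027745276020962914), np.float64(0.0027745276020963994)]
switchbox scene [332.4 222.5] 0.95
switchbox top [355.3 296.6] 0.68
    [ 0.486 -0.042  0.005] [np.float64(0.0022720724145429724)
[... 1253 characters left out ...]
325409097076), np.float64(0.0001322632540909132)]
cup scene [263.3 325. ] 0.96
cup top [279.  180.1] 0.87
    [0.746 0.126 0.009] [np.float64(0.0014701055073589094), np.float64(0.0014701055073590586)]
brush scene [420.9 429.2] 0.87
brush top [356.8 296.6] 0.48
    [ 0.434  0.122 -0.588] [np.float64(0.23192015038130234), np.float64(0.23192015038130237)]
offcut scene [327.6 379.2] 0.57
offcut top [206.8 205.1] 0.72
    [0.687 0.289 0.011] [np.float64(0.005495366436500408), np.float64(0.005495366436500407)]
driver scene [461.8 344.8] 0.88
driver top [181.5 332.8] 0.77
driver wrist [197.1 467.5] 0.95
    [ 0.405  0.345 -0.004] [np.float64(0.007525301043485155), np.float64(0.0075253010434851286)]
```

View pics/scene0.png

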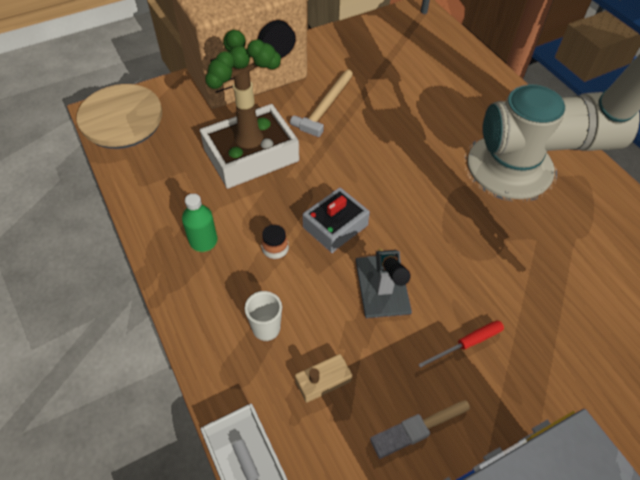

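View pics/top0.png

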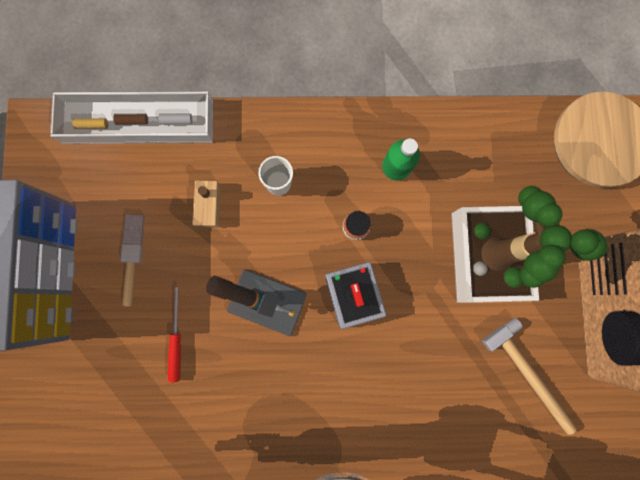

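The scene shows the switch box at (336,215), the stand with the grinder at (390,275), and the tree at (247,110). In the top view the knob bar is at (357,295), the grinder runs from (215,285) to (290,312), and the area in front of the robot is free.

```bash
cat > look.py <<'E'
from h import *
np.set_printoptions(precision=4,suppress=True)
Z=dict(knob_grip=.08,switchbox=0,grinder=.146,burr=.038,stand=0,stand_seat=.146,scar=.2,tree=0)
def look(cams,qs,zs=Z):
    P={n:get_image(n) for n in cams}
    for q in qs:
        for n in P:
            r=place_of(q,P[n])
            if r: print(q,n,np.round(r[0]['point'],0),round(r[0]['score'],2),atz(P[n],r[0]['point'],zs[q]))
    return P
def bar(p,near,z=.09,r=60):
    f=p['frame'].astype(int);m=((f[...,0]>130)&(f[...,1]<70)&(f[...,2]<70)).astype(np.uint8)
    n,l,st,c=cv2.connectedComponentsWithStats(m)
    for i in range(1,n):
        if st[i,4]>15 and np.hypot(*(c[i]-near))<r:
            v,u=np.where(l==i);X=np.array([atz(p,(a,b),z)[:2] for a,b in zip(u,v)]);X0=X.mean(0)
            w,V=np.linalg.eigh(np.cov((X-X0).T));a=np.degrees(np.arctan2(V[1,1],V[0,1]))%180
            print('red',st[i,4],c[i],X0,'angle',a,'len',np.sqrt(w*12))
E
python3 - <<'E'
from look import *
P=look(['scene','top'],Z)
for n,p in P.items(): bar(p,proj(p,[.48,-.04,.09]))
print(nose_length() if callable(nose_length) else nose_length)
E
```

```text
knob_grip scene [335. 205.] 0.6 [ 0.4883 -0.0349  0.08  ]
knob_grip top [357. 294.] 0.59 [ 0.4875 -0.0373  0.08  ]
switchbox scene [333. 223.] 0.91 [ 0.4841 -0.0444  0.    ]
switchbox top [354. 298.] 0.67 [ 0.481  -0.0382  0.    ]
grinder scene [392. 268.] 0.68 [0.492  0.1969 0.146 ]
grinder top [236. 293.] 0.73 [0.493  0.2006 0.146 ]
burr scene [383. 252.] 0.56 [0.4405 0.0989 0.038 ]
burr top [293. 311.] 0.73 [0.4559 0.0956 0.038 ]
stand scene [385. 303.] 0.56 [0.4896 0.1956 0.    ]
stand top [251. 295.] 0.86 [0.4901 0.1896 0.    ]
stand_seat scene [393. 266.] 0.7 [0.4886 0.1943 0.146 ]
stand_seat top [241. 291.] 0.68 [0.4964 0.1904 0.146 ]
scar scene [243.  94.] 0.79 [ 0.5694 -0.3365  0.2   ]
scar top [526. 244.] 0.82 [ 0.5745 -0.3382  0.2   ]
tree scene [252. 158.] 0.96 [ 0.5704 -0.3258  0.    ]
tree top [487. 255.] 0.56 [ 0.5715 -0.3409  0.    ]
red 156 [337.9423 204.7564] [ 0.4861 -0.0265] angle 30.607039035335163 len [0.0213 0.0511]
red 17 [362.4706 270.    ] [ 0.5369 -0.0485] angle 132.75448243001364 len [0.0079 0.0094]
red 150 [357.1667 296.0133] [ 0.4843 -0.0364] angle 15.844592072954526 len [0.0168 0.0445]
0.017
```

Request:
apply_moves(deltas=[85,-25,-25,0,-2,85,-50,-50,0,-4,85,-75,-75,0,-6,85,-100,-100,0,-8,85,-125,-125,0,-10,85,-150,-150,0,-12,85,-175,-175,0,-14,85,-200,-200,0,-17,85,-225,-225,0,-20,85,-250,-250,0,-23,85,-275,-275,0,-27,85,-300,-300,0,-31])

```text
clock: 4.15
position: [0.3622, 0.185, 0.2486]
ee_rot: [0.001, -0.139, 0.99, 0.0]
contact_force: [0.0, 0.0, 0.1]
width: 0.0848
gripper_force: 0.0
```

Request:
apply_moves(deltas=[85,-8,-31,0,0,85,-16,-62,0,0,85,-24,-93,0,0,85,-32,-124,5,0,85,-40,-155,15,0,85,-48,-186,25,0,85,-54,-217,35,0,85,-60,-248,45,0,85,-60,-248,45,0])

```text
clock: 4.9
position: [0.489, -0.0405, 0.2016]
ee_rot: [-0.0, -0.135, 0.991, -0.001]
contact_force: [0.1, -0.0, -0.2]
width: 0.0851
gripper_force: 0.0
```

Run:
```python
from look import *
s=get_state();print(s['position'],s['ee_rot'])
P=look(['wrist'],['knob_grip','switchbox'])
for n,p in P.items(): bar(p,proj(p,[.486,-.037,.09]),r=100); save(p,'w1.png')
```

```text
[ 0.489  -0.0405  0.2016] [-0.0003 -0.1353  0.9908 -0.0013]
knob_grip wrist [320. 238.] 0.59 [ 0.4877 -0.0361  0.08  ]
switchbox wrist [319. 210.] 0.63 [ 0.4883 -0.0358  0.    ]
red 546 [317.6941 229.2381] [ 0.4804 -0.0398] angle 13.396664128738166 len [0.0169 0.0592]
red 46 [278.8696 287.8478] [ 0.5224 -0.0527] angle 109.52003978473219 len [0.0067 0.0106]
```

View pics/w1.png

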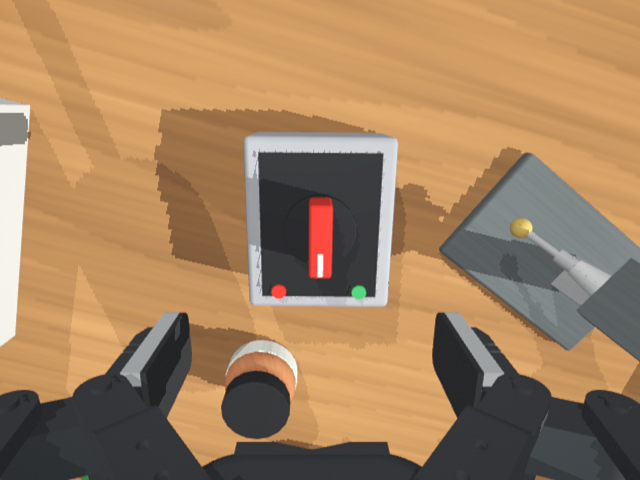

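The wrist view shows the knob bar, white mark included, at (320,238), upright in the picture and midway between the jaws. The burr is seated at (521,228).

Request:
apply_moves(deltas=[85,-2,0,30,0,85,-2,0,60,0,85,-2,0,85,0,85,-2,0,105,0,85,-2,0,115,0,85,-2,0,115,0,0,-2,0,115,0,0,-2,0,115,0,0,-2,0,115,0,0,-2,0,115,0,0,-2,0,115,0,0,-2,0,115,0], squeeze=40)

```text
clock: 6.05
position: [0.4892, -0.0354, 0.089]
ee_rot: [0.001, -0.137, 0.991, -0.0]
contact_force: [-3.3, 0.2, 11.5]
width: 0.0132
gripper_force: 42.5
```

Request:
apply_moves(deltas=[0,0,0,-1,6,0,0,0,-1,12,0,0,0,-1,18,0,0,0,-1,24,0,0,0,-1,30,0,0,0,-1,36,0,0,0,-1,42,0,0,0,-1,48,0,0,0,-1,53,0,0,0,-1,56,0,0,0,-1,56,0,0,0,-1,56])

```text
clock: 7.05
position: [0.4886, -0.0362, 0.0892]
ee_rot: [0.0, 0.342, 0.94, -0.001]
contact_force: [-0.8, -4.3, -2.5]
width: 0.0128
gripper_force: 50.4
```

Request:
apply_moves(deltas=[0,0,0,0,2,0,0,0,0,3,0,0,0,0,3])

```text
clock: 7.3
position: [0.4886, -0.0362, 0.0892]
ee_rot: [0.0, 0.367, 0.93, -0.001]
contact_force: [0.4, -5.9, -2.8]
width: 0.0132
gripper_force: 65.9
```

Run:
```python
from look import *
s=get_state();print(s['position'],s['ee_rot'],s['moment'],s['effort'])
for n in ['top','wrist']:
    p=get_image(n);bar(p,proj(p,[.486,-.037,.09]),r=100); save(p,n+'2.png')
```

```text
[ 0.4886 -0.0362  0.0892] [ 0.0002  0.3666  0.9304 -0.0011] [-0.9573  0.1144  1.4218] [  1.3282 -38.2015 -18.7754   2.411    0.2423   1.5169]
red 3099 [310.2962 328.9564] [ 0.4848 -0.0333] angle 140.52795630839984 len [0.0142 0.0564]
```

View pics/wrist2.png

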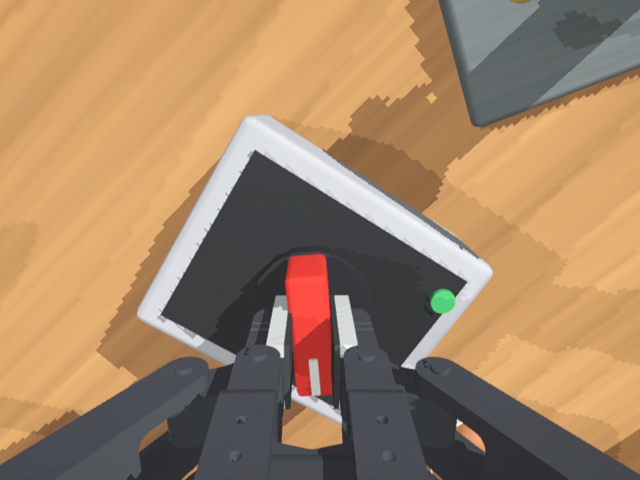

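The bar, at (310,325), has turned with the jaws, and the 1.4 N m moment says it is at its stop. Now I let go and lift.

Request:
apply_moves(deltas=[85,0,0,0,0,85,0,0,0,0,85,0,0,0,0,85,0,0,0,0,85,0,0,0,0,85,0,0,-5,0,85,0,0,-30,0,85,0,0,-65,0,85,0,0,-105,0,85,0,0,-145,0,85,0,0,-180,0,85,0,0,-180,0])

```text
clock: 8.4
position: [0.4924, -0.0355, 0.2772]
ee_rot: [0.007, 0.368, 0.93, 0.002]
contact_force: [0.9, 0.1, 0.6]
width: 0.0851
gripper_force: 0.0
```

Run:
```python
from look import *
s=get_state();print(s['position'],s['ee_rot'])
p=get_image('top')
T=get_image('wrist');bar(T,proj(T,[.488,-.037,.09]),r=100)
save(T,'w3.png')
for q in ['grinder','burr','stand_seat','knob_grip']:
  for c in (p,T):
    r=place_of(q,c)
    if r: print(q,np.round(r[0]['point']),round(r[0]['score'],2),atz(c,r[0]['point'],Z[q]))
```

```text
[ 0.4924 -0.0355  0.2772] [0.0072 0.3683 0.9297 0.0017]
red 1073 [305.1016 205.4511] [ 0.4845 -0.0348] angle 15.561986635546248 len [0.019  0.0448]
red 108 [335.0926 254.8333] [ 0.5292 -0.0449] angle 108.70086582346435 len [0.0074 0.0092]
grinder [236. 292.] 0.9 [0.4945 0.1995 0.146 ]
grinder [503.   7.] 0.45 [0.4694 0.1274 0.146 ]
burr [292. 312.] 0.6 [0.4538 0.0964 0.038 ]
burr [404.  45.] 0.85 [0.4526 0.1025 0.038 ]
stand_seat [243. 293.] 0.72 [0.4924 0.1868 0.146 ]
stand_seat [414. 428.] 0.51 [ 0.653 -0.083  0.146]
knob_grip [304. 206.] 0.78 [ 0.4857 -0.0379  0.08  ]
```

View pics/w3.png

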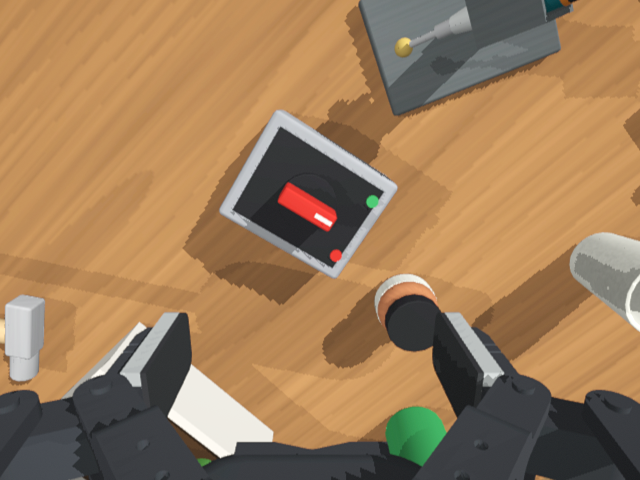

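The knob is back at rest: 15.6 deg, white mark at (323,220). Next I go above the grinder.

Request:
apply_moves(deltas=[85,13,14,-15,6,85,26,28,-25,12,85,39,42,-25,18,85,52,56,-25,24,85,65,70,-25,30,85,78,84,-25,36,85,91,98,-25,42,85,104,112,-25,48,85,117,126,-25,54,85,130,140,-25,60,85,143,154,-25,65,85,154,167,-25,68])

```text
clock: 9.9
position: [0.4906, 0.1931, 0.2938]
ee_rot: [-0.0, 0.826, 0.563, -0.0]
contact_force: [-0.0, -0.0, 0.3]
width: 0.0851
gripper_force: 0.0
```

Request:
apply_moves(deltas=[85,0,0,0,0,85,0,0,0,0])

```text
clock: 10.07
position: [0.4908, 0.1922, 0.2937]
ee_rot: [0.0, 0.824, 0.566, -0.001]
contact_force: [-0.1, -0.2, -0.2]
width: 0.0851
gripper_force: 0.0
```

Run:
```python
from look import *
s=get_state();print(s['position'],s['ee_rot'])
T=get_image('wrist');save(T,'w4.png')
for q in ['grinder','burr','stand_seat']:
    r=place_of(q,T)
    if r: print(q,np.round(r[0]['point']),round(r[0]['score'],2),atz(T,r[0]['point'],Z[q]))
a=np.radians(248.6);u=np.array([np.cos(a)*.643,np.sin(a)*.643,-.766])
for x in(-.065,0,.141): print(x,proj(T,np.array([.490,.191,.146])+u*x))
```

```text
[0.4908 0.1922 0.2937] [ 0.      0.8245  0.5659 -0.0007]
grinder [307. 221.] 0.79 [0.4893 0.1961 0.146 ]
burr [310. 298.] 0.67 [0.4522 0.0948 0.038 ]
-0.065 [311.112 177.586]
0 [310.8622 227.8114]
0.141 [310.5695 286.6351]
```

View pics/w4.png

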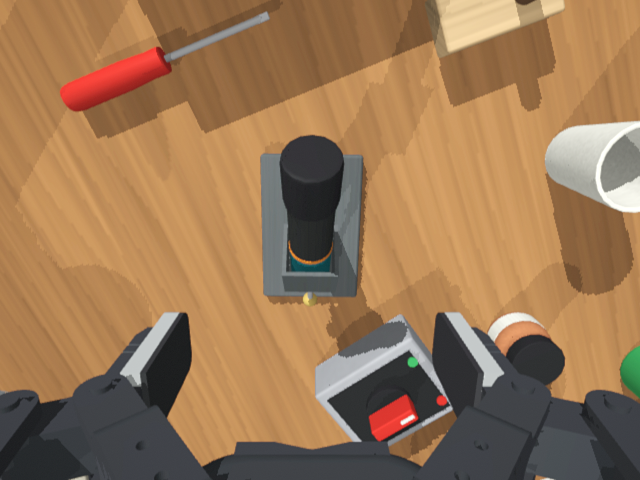

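The grinder is centred between the jaws: axis at column 311, back end at (312,165), burr at (309,298). Now I descend.

Request:
apply_moves(deltas=[85,0,0,25,0,85,0,0,55,0,85,0,0,85,0,85,0,0,110,0,85,0,0,125,0,85,0,0,133,0,85,0,0,137,0,85,0,0,140,0,85,0,0,140,0], squeeze=60)

```text
clock: 11.02
position: [0.4915, 0.1917, 0.1548]
ee_rot: [0.0, 0.825, 0.565, 0.0]
contact_force: [0.5, -0.5, 0.3]
width: 0.0848
gripper_force: 0.0
```

Request:
apply_moves(deltas=[0,0,0,1,0,0,0,0,1,0,0,0,0,1,0,0,0,0,1,0,0,0,0,1,0,0,0,0,1,0,0,0,0,1,0], squeeze=60)

```text
clock: 11.6
position: [0.4913, 0.1921, 0.1541]
ee_rot: [0.0, 0.825, 0.565, 0.001]
contact_force: [-0.6, -0.6, 6.1]
width: 0.0299
gripper_force: 59.1
```

Request:
apply_moves(deltas=[0,4,0,-5,0,0,10,0,-12,0,0,17,0,-20,0,0,24,0,-29,0,0,32,0,-38,0,0,40,0,-48,0,0,48,0,-57,0,0,56,0,-67,0,0,64,0,-76,0,0,72,0,-86,0,0,80,0,-95,0,0,86,0,-103,0])

```text
clock: 12.6
position: [0.5226, 0.2735, 0.2576]
ee_rot: [-0.0, 0.825, 0.565, 0.001]
contact_force: [-0.0, -0.3, -2.7]
width: 0.0295
gripper_force: 59.4
```

Run:
```python
from look import *
s=get_state();print(s['position'],s['ee_rot'],s['contact_force'],s['gripper_force'],s['width'])
T=get_image('scene');save(T,'s5.png')
cv2.imwrite('pics/s5c.png',cv2.resize(T['frame'][160:380,260:540,::-1],None,fx=2.5,fy=2.5))
```

```text
[0.5226 0.2735 0.2576] [-0.      0.825   0.5651  0.0007] [-0.02   -0.3492 -2.7301] 59.366835951805115 0.02953444301465122
```

View pics/s5c.png

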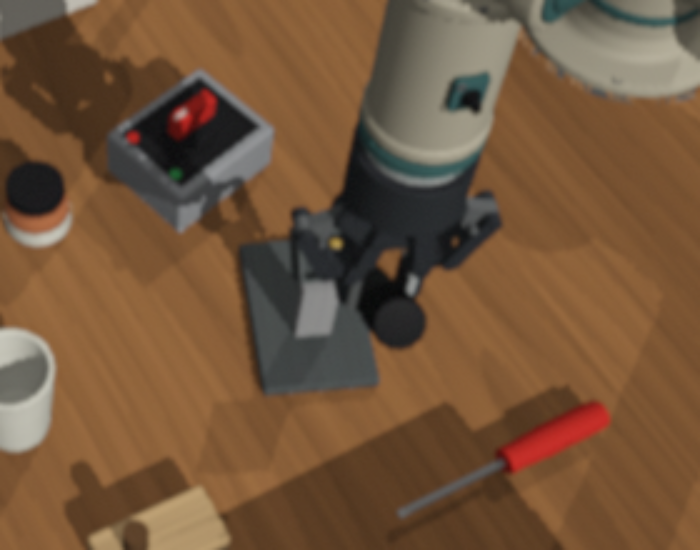

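The grinder is clear of the holster and held: battery end at (400,320), burr at (336,243) in the crop. The tool can only point down, so I will level the grinder by pivoting it on free table at about (0.32, 0.06).

Request:
apply_moves(deltas=[0,0,0,-20,0,0,0,0,-40,0,0,-25,-10,-45,-3,0,-55,-22,-45,-6,0,-85,-34,-45,-9,0,-115,-46,-45,-12,0,-145,-58,-45,-15,0,-175,-70,-45,-18,0,-205,-82,-45,-21,0,-235,-95,-40,-24,0,-260,-106,-20,-26,0,-272,-112,0,-26], squeeze=60)

```text
clock: 13.65
position: [0.317, 0.0575, 0.2566]
ee_rot: [0.001, 0.677, 0.736, -0.0]
contact_force: [-0.1, 0.7, -3.4]
width: 0.0297
gripper_force: 59.9
```

Request:
apply_moves(deltas=[0,0,0,30,0,0,0,0,60,0,0,0,0,90,0,0,0,0,110,0,0,0,0,120,0,0,0,0,120,0], squeeze=30)

```text
clock: 14.15
position: [0.3172, 0.0591, 0.1346]
ee_rot: [-0.002, 0.677, 0.736, -0.002]
contact_force: [0.5, 0.5, -2.3]
width: 0.0299
gripper_force: 59.8
```

Request:
apply_moves(deltas=[0,0,0,4,0,0,0,0,8,0,0,0,0,12,0,0,0,0,16,0,0,0,0,20,0,0,0,0,24,0], squeeze=20)

```text
clock: 14.65
position: [0.3194, 0.0591, 0.1122]
ee_rot: [0.0, 0.677, 0.736, 0.0]
contact_force: [-0.1, 1.4, -0.4]
width: 0.0298
gripper_force: 59.8
```

Request:
apply_moves(deltas=[0,0,0,5,0,0,0,0,10,0,0,0,0,15,0,0,0,0,20,0,0,0,0,25,0,0,0,0,30,0], squeeze=20)

```text
clock: 15.15
position: [0.3195, 0.0592, 0.0821]
ee_rot: [0.0, 0.677, 0.736, 0.0]
contact_force: [-0.3, 2.6, 2.0]
width: 0.0298
gripper_force: 61.7
```

Run:
```python
from look import *
s=get_state();print(s['position'],s['contact_force'],s['moment'],s['gripper_force'])
for n in('scene','top'):
  T=get_image(n);o=proj(T,s['position']).astype(int);print(o)
  f=T['frame'][max(0,o[1]-70):o[1]+70,o[0]-100:o[0]+100,::-1];f=cv2.resize(f,(400,280)) 
  globals()[n]=f
cv2.imwrite('pics/c6.png',np.vstack([scene,top]))
```

```text
[0.3195 0.0592 0.0821] [-0.2894  2.6389  1.9873] [-0.094   0.3509 -0.2111] 61.710591316223145
[421 206]
[311 379]
```

View pics/c6.png

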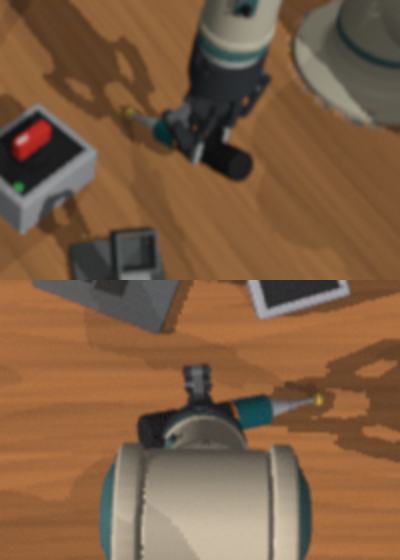

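The burr rests on the table and the grinder pivots as wanted. I keep lowering.

Request:
apply_moves(deltas=[0,0,0,6,0,0,0,0,12,0,0,0,0,18,0,0,0,0,24,0,0,0,0,30,0,0,0,0,36,0,0,0,0,41,0,0,0,0,45,0,0,0,0,48,0,0,0,0,50,0], squeeze=20)

```text
clock: 16.08
position: [0.3193, 0.0592, 0.032]
ee_rot: [-0.0, 0.677, 0.736, 0.0]
contact_force: [1.7, 1.3, 3.3]
width: 0.0298
gripper_force: 63.6
```

Request:
apply_moves(deltas=[50,0,0,0,0,50,0,0,0,0,50,0,0,0,0,50,0,0,3,0,50,0,0,6,0,50,0,0,9,0,50,0,0,9,0,50,0,0,9,0], squeeze=70)

```text
clock: 16.75
position: [0.3189, 0.0591, 0.023]
ee_rot: [-0.0, 0.677, 0.736, -0.0]
contact_force: [0.5, -0.2, -0.4]
width: 0.05
gripper_force: 0.0
```

Request:
apply_moves(deltas=[0,0,0,0,0,0,0,0,0,0,0,0,0,0,0,0,0,0,0,0,0,0,0,0,0,0,0,0,0,0], squeeze=70)

```text
clock: 17.25
position: [0.3193, 0.0591, 0.0236]
ee_rot: [0.0, 0.677, 0.736, 0.0]
contact_force: [-0.3, 0.1, 5.0]
width: 0.0297
gripper_force: 68.7
```

Request:
apply_moves(deltas=[0,0,0,-10,0,0,0,0,-25,0,0,0,0,-45,0,0,0,0,-65,0,0,0,0,-85,0,0,0,0,-105,0,0,0,0,-125,0,0,0,0,-145,0,0,0,0,-162,0,0,0,0,-175,0,0,0,0,-182,0,0,0,0,-182,0])

```text
clock: 18.25
position: [0.3198, 0.0591, 0.2061]
ee_rot: [0.001, 0.677, 0.736, 0.001]
contact_force: [0.5, 0.4, -2.9]
width: 0.0295
gripper_force: 70.1
```

Run:
```python
from look import *
s=get_state();print(s['position'],s['ee_rot'],s['contact_force'],s['moment'])
P=[get_image(n) for n in('scene','top','wrist')]
X={}
for q in ['grinder','burr','scar']:
    l=[]
    for c in P:
        r=place_of(q,c)
        if r: print(q,np.round(r[0]['point']),round(r[0]['score'],2),atz(c,r[0]['point'],.2)); l.append((c,r[0]['point']))
    if len(l)>1: print(tri(l),tri(l[:2]))
```

```text
[0.3198 0.0591 0.2061] [0.0009 0.677  0.7359 0.0009] [ 0.5058  0.3951 -2.9117] [ 0.0051 -0.0092 -0.0148]
grinder [429. 168.] 0.84 [0.3195 0.0504 0.2   ]
grinder [315. 390.] 0.73 [0.3211 0.0525 0.2   ]
grinder [311. 348.] 0.62 [0.319  0.0537 0.2   ]
(array([0.32  , 0.0522, 0.1999]), [np.float64(0.0015376412000163552), np.float64(0.001065098889444604), np.float64(0.0015923609727216343)]) (array([0.3216, 0.0525, 0.2031]), [np.float64(2.3083842648682902e-05), np.float64(2.3083842648566476e-05)])
burr [388. 130.] 0.75 [ 0.3355 -0.0847  0.2   ]
burr [397. 381.] 0.57 [ 0.3343 -0.0911  0.2   ]
(array([ 0.332 , -0.0915,  0.1928]), [np.float64(0.0014073333182035462), np.float64(0.0014073333182036026)]) (array([ 0.332 , -0.0915,  0.1928]), [np.float64(0.0014073333182035462), np.float64(0.0014073333182036026)])
scar [244.  94.] 0.88 [ 0.5668 -0.3371  0.2   ]
scar [529. 246.] 0.66 [ 0.5702 -0.3424  0.2   ]
scar [541. 383.] 0.67 [0.4033 0.0464 0.2   ]
(array([ 0.5622, -0.2596,  0.1241]), [np.float64(0.10838114619776464), np.float64(0.107774233400926), np.float64(0.2122382418365618)]) (array([ 0.5681, -0.3408,  0.199 ]), [np.float64(0.0027426324029514444), np.float64(0.002742632402951318)])
```

The grinder is level, and its origin and burr are both near z 0.2. Now the final placement.

Request:
apply_moves(deltas=[0,-4,10,-2,0,0,-16,26,-4,0,0,-30,46,-5,0,0,-45,68,-5,0,0,-60,90,-5,0,0,-75,112,-5,0,0,-90,134,-5,0,0,-105,156,-5,0,0,-120,177,-5,0,0,-132,196,-5,0,0,-142,210,-5,0,0,-146,216,-5,0])

```text
clock: 19.85
position: [0.55, -0.0705, 0.2098]
ee_rot: [0.001, 0.677, 0.736, 0.0]
contact_force: [0.9, 0.4, -3.3]
width: 0.0302
gripper_force: 70.1
```

Request:
apply_moves(deltas=[0,0,0,0,0,0,0,0,0,0,0,0,0,0,0])

```text
clock: 20.1
position: [0.5455, -0.0679, 0.21]
ee_rot: [-0.001, 0.677, 0.736, -0.0]
contact_force: [0.5, -0.0, -2.0]
width: 0.0295
gripper_force: 70.1
```

Run:
```python
from look import *
s=get_state();print(s['position'],s['ee_rot'],s['contact_force'],s['gripper_force'])
P=[get_image(n) for n in('scene','top')];save(P[0],'s7.png')
bar(P[0],proj(P[0],[.488,-.037,.09]))
bar(P[1],proj(P[1],[.488,-.037,.09]))
X={}
for q in ['grinder','burr','scar']:
    l=[]
    for c in P:
        r=place_of(q,c)
        if r: l.append((c,r[0]['point']))
    if len(l)>1: X[q],e=tri(l);print(q,X[q],e)
if len(X)==3:
    u=X['burr']-X['grinder'];u/=np.linalg.norm(u);aim=X['grinder']+.265*u;print(aim,np.linalg.norm(aim-X['scar']),np.degrees(np.arcsin(u[2])))
```

```text
[ 0.5455 -0.0679  0.21  ] [-0.0009  0.677   0.736  -0.0003] [ 0.4772 -0.0101 -2.0271] 70.1219093799591
red 159 [337.8805 204.8491] [ 0.4863 -0.0263] angle 29.979459661272216 len [0.0214 0.0516]
red 142 [356.9507 295.7324] [ 0.4849 -0.0359] angle 14.697215590766604 len [0.0164 0.0434]
scar [ 0.5749 -0.3376  0.2035] [np.float64(0.002134633899125786), np.float64(0.0021346338991257777)]
```

View pics/s7.png

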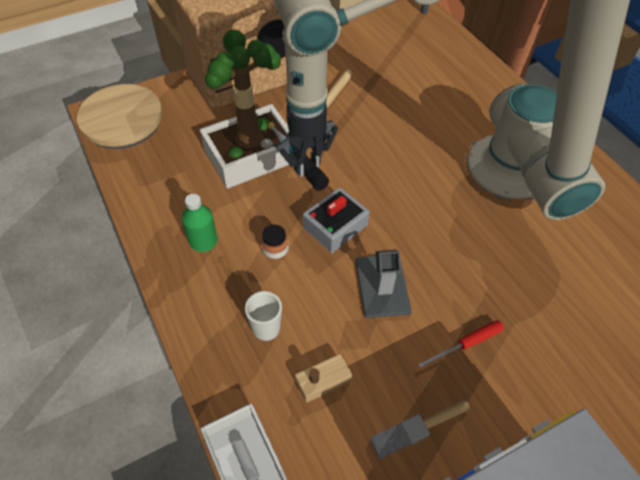

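The grinder is held level (battery at (316,177)), pointing at the pale band at (243,95). The knob is at rest and the bystanders are unmoved. By kinematics the aim point is about 1 cm from the band's centre.

Request:
apply_moves(deltas=[0,0,0,0,0,0,0,0,0,0,0,0,0,0,0,0,0,0,0,0,0,0,0,0,0,0,0,0,0,0])

```text
clock: 21.0
position: [0.5466, -0.0685, 0.2103]
ee_rot: [-0.0, 0.677, 0.736, 0.0]
contact_force: [-0.5, -0.2, -2.8]
width: 0.0296
gripper_force: 70.1
```

```bash
python3 -c "
from rig import *
print(get_state()['qd'],get_state()['position']);print(sign_off())"
```

```text
[-0.00062836  0.00062762 -0.0003488  -0.0005775  -0.00068202  0.0003553 ] [ 0.54660182 -0.06845264  0.21026078]
the job is handed in; nothing more can be done
None
```

I handed the job in at about 21 s, with no verdict returned: the knob went to its stop and sprang back, and the grinder is held level and still, with its aim point an estimated 1 cm from the pale band's centre; I levelled it by pressing the burr on bare table and regripping.

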